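# Feed a swatter head under the welding horn and latch it in

## Robot

A 6-joint arm with a two-finger parallel gripper is mounted at the origin on the work surface. World frame = base frame: x ahead of the robot, y to its left, z up, the work surface at z = 0. Lengths are in m, angles in rad, forces in N, time in s.
With the tool pointing down it reaches from about 0.3 to 0.85 m from the base axis. Payload 5.4 kg.
Tool frame: the origin (TCP) lies at the very end of the fingers, on their centre line; the grasp point (between the pads) lies 19 mm behind it; z points along the fingers, x is the direction in which the jaws open and shut, and the axes are right-handed (so a half turn about z gives the same grasp; the last joint's range is limited). The gripper opens to 85 mm and grips with 20 to 120 N. Pads are 22 mm wide; open, the fingers measure 114 mm over their backs; the gripper's body (76 mm by 85 mm) begins 54 mm behind the grasp point. The pads swing forward as they close: fully open they stand 13 mm farther back than shut.
Start: joints at [-0.21, 0.158, 1.597, -0, 1.386, -0.21], TCP at [0.575, -0, 0.231] pointing down, gripper open.
Joint ranges: [-2.91, 2.91], [-0.94, 2.29], [0.18, 2.7], [-1.29, 4.43], [0.17, 2.64], [-3, 3]. Speed limits (rad/s): [2.57, 2.57, 3.14, 3.14, 3.14, 3.14].

## Interface

Orientations are given as a unit quaternion [x, y, z, w].
In Python, from workcell import ctrl gives the robot as it stands. The module is installed in compiled form; this text tells all that it offers.
- The arm moves only by the tool play_rows, never from a script. Its argument "commands" is one flat list of numbers, 6 for each row, row after row: the shift along the world's x, y, z in m, then the turn, a rotation vector about the world's x, y, z in degrees. A call has 1 to 20 rows; each row shifts and turns the commanded pose from where the row before left it; what a row does not reach is not made up. A row lasts 1/10 s, in which the tool goes at most 50 mm and 8.59 degrees, less where a joint would pass 70% of its speed; a pose out of reach is approached as far as the arm can. A call is refused whole if a number of a shift passes 0.05 or a number of a turn 8.59, either way. A call with a gripper value outside its range is refused whole. "claw" is the finger opening in m, from 0 to 0.0854, set as the call begins (left out, the last holds). The fingers move at their own pace and stop on an object; the grip force is fixed at half the most. Time passes only in rows, so rows that do not move let the fingers close. It gives the time, the measured TCP pose, the force and the opening at its end, in the units of the state.
- ctrl.observe(): the state, without advancing time (a new reading comes with each control period).
- ctrl.capture(name): name is "scene" or "side" or "wrist"; returns the picture (480x640x3 uint8, red, green, blue); there is no depth.
- ctrl.camera_model(name): a dict with "mtx" (3x3 intrinsics, pixels), "R" (3x3) and "t" (3): a world point X has camera coordinates R X + t; the wrist camera has in their place "mount" (4x4, takes a point from camera to tool coordinates, whose origin is the TCP and whose axes are the tool frame's). Camera axes: x right, y down, z forward; pixel columns grow to the right and rows downward; lengths in m; the calibration is good to about 2 mm. A picture is of the moment at which its call begins: read the wrist's pose just before it. camera_model takes no time and is no camera call.
- ctrl.job_done(): hands the job in, once; it reports no verdict.
Trained networks look in the newest picture that a camera, given by its name, has taken for a name from the list of things; names that differ only in an ending like _2 or _b are one class to them, and where a whole thing is asked for, a point or a joint stands for the part that bears it (a point fixed in the world has none). Each returns a list of dicts, best first, with "p" (0 to 1); they miss things now and then, are a little off and sometimes report something else, mostly with a low value. They report only what shows in the picture. A call takes as long as a camera call. They do not tell look-alikes from the thing itself.
- ctrl.find_in(thing, camera): "position" ([column, row] in pixels, amid what is visible of it).
- ctrl.trace(thing, camera): "pixels" (480x640 bool, what is visible of it) and "position" ([column, row] in pixels, amid what is visible of it).
- ctrl.mark_of(thing, camera): "position" ([column, row] in pixels: a listed point, or the origin of a listed thing).
The state is a dict: "time_s": time; "joint_pos": joint angles; "qvel": joint speeds; "effort": joint torques, N m; "position": TCP position; "eef_rot": TCP orientation; "contact_force": force on the tool from outside, world axes, zero at the start; "torque": the same for the moment, N m; "finger_gap": finger opening in m.
Only numpy, scipy, OpenCV 4.12 (cv2) and the standard library are available. Lean on these libraries where they do the work, as an engineer would, in place of code of your own. Each camera call takes 0.05 s, during which the arm holds its last target. There are 200 camera calls.

## Task

Load the welding press: push the single loose swatter head over the bench, broad edge first and stub trailing, between the guide rails and under the raised horn until it is fully home against the end stop, then swing the latch fully shut behind its stub. The two halves of the head are only laid together, so keep it flat on the bench all the way and do not lift it. Nothing may touch the horn, and the stack of heads, the tape roll and the screwdriver stay where they are.

Things in the scene. Friction and masses are not known exactly. Their poses are not given: they have to be found in the camera images.
- head: The single loose swatter head, flat on the bench: red frame 150 (x) x 140 (y) mm, corner radius 28, rim 12 wide and 23 high, grille inside it 15.5 mm up. A stub 34 wide, 19.5 high sticks 50 mm out of the middle of its rear edge (to x = -125). Origin: centre of the 150 x 140 frame, bench level; x points away from the stub, to the broad front edge that goes in first; z up. About 0.14 kg.
- press: The fixed welding press. Origin: bench level, where the centre of a head that is home lies. x: feed direction (the head's own x must point this way), z up. The rails, horn, latch below are given in this frame, in mm. Base casting x > 120, y +-130, 70 high; column behind it at x = 245. Between the rails the head slides on the bench itself.
- rail_mouth (a point): Point in the press frame at x = -119, y = 0, bench level: middle of the mouth between the flared lead-ins, about 175 mm wide there. They narrow to two straight guide rails from x = -85 to the end stop, inner faces at y = +-73, 20 wide. Lead-ins and rails are 18 high aluminium bars.
- end_stop (a point): Middle of the end stop's face at x = +75, y = 0 in the press frame, bench level: a fixed bar across the far end of the rails, 18 high. A head that is home has its front edge against it.
- horn: The raised metal horn, a fixed block over the rails: x -68..+68, y +-64 in the press frame. Origin: centre of its underside, 75 mm above the bench. It is narrower above z = 130. Fixed above it: a round housing of radius 56 from z = 225, and the weld head box x -50..+180, y +-75, z 310 to 730. The horn must not be touched.
- latch (a joint): Angle of the swing latch, rad: 0 = shut, bar across the feed path (along the press's -y), on its stop; 1.57 = bar along the press's -x; beyond that it points outward to +y; at most 2.4. Stays where left; about 1 N moves the knob. Bar 14 wide, 6 to 18 above the bench, ending 115 from the pivot. Shut, it lies 9 mm behind the stub of a head that is home; a head further out blocks it.
- latch_pivot (a point): The latch's upright pivot axis, fixed at x = -141, y = +97 mm in the press frame; the point is 12 mm above the bench. Its cap reaches 26 mm above the bench; it stands on a plate 5 mm high at x -163..-119, y +79..+115.
- latch_knob (a point): Centre of the latch's upright black knob, 85 mm from the pivot along the bar. The knob is 16 mm across and stands 20 to 55 mm above the bench; the point is at 40 mm. Push it sideways to swing the latch.
- stack: A stack of three finished swatter heads, loose, 70 mm high, outline like the head. Origin: centre of the frames, bench level. Leave alone.
- tape: A roll of tape lying flat, 104 mm across, 48 mm high. Origin: centre of its underside. Leave alone.
- screwdriver: A screwdriver lying on the bench, 190 mm long along its x axis, handle to -x. Leave alone.
Mind the look-alikes: they are no part of the job. There is more than one size of the head; the one meant has the size given above.

How it is judged:
On the way, in this order (a step that is already met when the one before it is completed fails the run):
1. the head is home against the end stop (x of head in the frame of press between -0.006 and 0.006 m and y of head in the frame of press between -0.006 and 0.006 m), for 0.2 s.
2. the latch is shut behind the stub (value of joint latch below 0.1 rad), for 0.2 s.
At the end, for the whole second after the job is handed in: The head lies flat and at rest between the rails, within 6 mm of its home place against the end stop and within 0.1 rad of straight, and the latch is shut behind its stub (within 0.1 rad) (all of step 1 and angle between the x axis of head and the x axis of press, either way round below 0.1 rad and height (world z) of head below 0.005 m and value of joint latch below 0.1 rad and linear speed of head below 0.01 m/s); the robot touches nothing.
It fails at once if the head is lifted more than 12 mm or tipped more than 0.15 rad (height (world z) of head above 0.012 m or angle between head's own z axis and vertical above 0.15 rad).
It fails at once if something touches the horn (contact force between horn and anything else above 1 N).
It fails at once if the stack, the tape roll or the screwdriver is moved more than 20 mm (distance of any of stack, tape, screwdriver from where it was at the start of the episode above 0.02 m).
It also fails if it takes over 67 s, if anything falls off the work surface, if the arm or the gripper's body presses on something with over 40 N, if the wrist force passes 120 N, or if a joint passes its speed limit or range.

## Working session

There is one attempt and no reset: what is moved stays moved. The work goes in short steps, Python scripts to look and compute and a tool call to move; the robot and the scene stay as the last step left them, time stands still between calls to the robot, and variables do not carry over. Pictures are saved under pics/ and viewed, about 8 in all and at most 12, crops included, and the job is handed in when it is done.

Besides the shell and the picture viewer there is one more tool, called after "Emit:" as name(argument=value, ...) on one line, values as JSON. play_rows: Moves the arm, as the interface text tells. Its arguments: {"type":"object","properties":{"commands":{"type":"array","items":{"type":"number"}},"claw":{"type":"number"}},"required":["commands"]}

```bash
mkdir -p pics
cat > h.py <<'E'
import numpy as np, cv2
from workcell import ctrl
def save(n,im): cv2.imwrite(f'pics/{n}.png', im[:,:,::-1])
def toworld(cam,px,z):
    m=ctrl.camera_model(cam);K,R,t=[np.array(m[k]) for k in('mtx','R','t')]
    d=R.T@np.linalg.inv(K)@np.array([px[0],px[1],1.]); c=-R.T@t
    return c+d*(z-c[2])/d[2]
def proj(cam,X):
    m=ctrl.camera_model(cam);K,R,t=[np.array(m[k]) for k in('mtx','R','t')]
    p=(np.atleast_2d(X)@R.T+t)@K.T
    return p[:,:2]/p[:,2:]
E
python3 - <<'E'
from h import *
np.set_printoptions(precision=3,suppress=True)
for c in('scene','side'):
    im=ctrl.capture(c); save(c+'0',im)
    m=ctrl.camera_model(c); print(c,-np.array(m['R']).T@np.array(m['t']))
    for th,z in(('head',0),('press',0),('rail_mouth',0),('end_stop',0),('latch_pivot',.012),('latch_knob',.04),('horn',.075),('stack',0),('tape',0),('screwdriver',0)):
        for r in ctrl.mark_of(th,c)[:3]: print(th,round(r['p'],2),np.array(r['position']),toworld(c,r['position'],z))
s=cv2.imread('pics/scene0.png');t=cv2.imread('pics/side0.png')
print(ctrl.observe())
E
```

```text
scene [ 1.147 -0.347  1.118]
head 0.56 [157.1 262.1] [ 0.369 -0.368  0.   ]
press 0.7 [388.5 231.9] [0.603 0.231 0.   ]
rail_mouth 0.63 [350.1 245.2] [0.586 0.112 0.   ]
end_stop 0.84 [412. 219.] [0.6   0.316 0.   ]
end_stop 0.44 [297.3 218.1] [0.431 0.031 0.   ]
latch_pivot 0.76 [326.7 220.5] [0.488 0.095 0.012]
latch_knob 0.58 [298.8 214.6] [0.449 0.027 0.04 ]
horn 0.57 [392.5 215.7] [0.602 0.233 0.075]
stack 0.73 [306.9 358.8] [ 0.806 -0.154  0.   ]
stack 0.65 [250.9 282.2] [ 0.552 -0.177  0.   ]
tape 0.71 [346.7 166.4] [0.335 0.262 0.   ]
tape 0.43 [251.2 282.9] [ 0.554 -0.177  0.   ]
screwdriver 0.58 [229.  226.5] [ 0.36  -0.151  0.   ]
side [-0.06  -0.627  0.722]
head 0.91 [382.6 310.6] [ 0.551 -0.181  0.   ]
head 0.63 [405.3 436.7] [ 0.37  -0.375  0.   ]
press 0.97 [259.8 213.4] [0.599 0.225 0.   ]
rail_mouth 0.55 [293.4 233. ] [0.602 0.114 0.   ]
latch_pivot 0.86 [260.  254.1] [0.492 0.097 0.012]
latch_knob 0.58 [266.3 272.2] [0.443 0.017 0.04 ]
horn 0.81 [256.6 186.6] [0.595 0.223 0.075]
horn 0.72 [448.3 247.3] [ 0.708 -0.206  0.075]
stack 0.69 [447.4 247.5] [ 0.795 -0.157  0.   ]
stack 0.22 [294.9 361.3] [ 0.354 -0.155  0.   ]
tape 0.73 [154.1 254.6] [0.345 0.265 0.   ]
screwdriver 0.69 [296.2 358.8] [ 0.36  -0.152  0.   ]
{'time_s': 1.1, 'joint_pos': array([-0.21 ,  0.158,  1.597,  0.   ,  1.386, -0.21 ]), 'qvel': array([ 0.   ,  0.001,  0.001,  0.   ,  0.   , -0.   ]), 'effort': array([  0.002, -39.601, -33.171,  -0.   ,   0.   ,   0.   ]), 'position': array([ 0.575, -0.   ,  0.231]), 'eef_rot': array([ 1., -0.,  0.,  0.]), 'contact_force': array([ 0.085, -0.174, -0.042]), 'torque': array([-0.039, -0.074,  0.026]), 'finger_gap': 0.08523827624579179}
```

View pics/scene0.png

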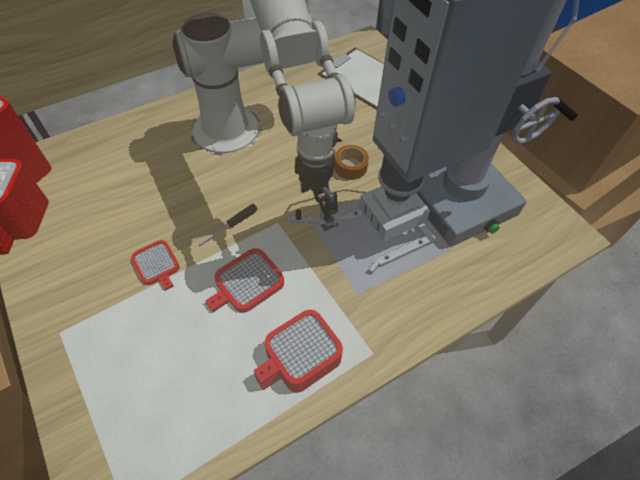

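View pics/side0.png

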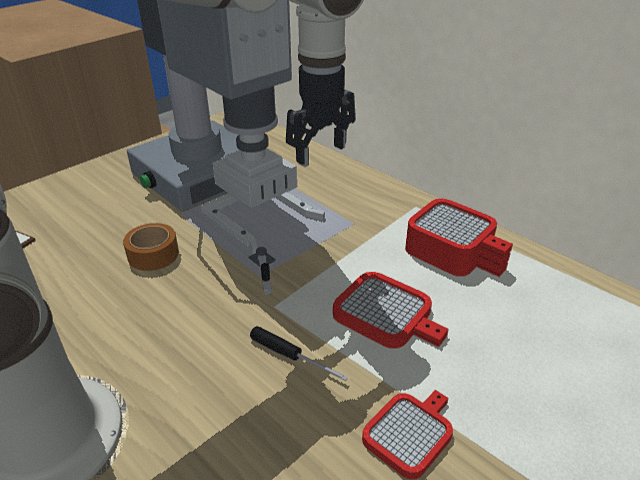

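The scene picture shows three candidates for the head. The small head at scene (157,262), the middle one at (250,282), and the thick pile at (305,355), which is the stack. The middle one lies flat, is single and looks larger than the small one. I'll check this by fitting the 150x140 outline.

```bash
cat >> h.py <<'E'
from scipy.optimize import minimize, least_squares
def outline():
    pts=[]
    for cx,cy,a0 in((47,42,0),(-47,42,90),(-47,-42,180),(47,-42,270)):
        if a0==180: pts+=[(-75,17),(-125,17),(-125,-17),(-75,-17)]
        pts+=[(cx+28*np.cos(a),cy+28*np.sin(a)) for a in np.radians(np.linspace(a0,a0+90,9))]
    return np.array(pts)/1000
OUT=outline()
def T(p,xy): c,s=np.cos(p[2]),np.sin(p[2]); return np.asarray(xy)@np.array([[c,s],[-s,c]])+p[:2]
def sil(cam,p,sc=1.,ss=4):
    m=np.zeros((480*ss,640*ss),np.uint8)
    xy=T(p,OUT*sc); fr=np.r_[0:9,9:18,22:40]
    st=np.r_[18:22]
    for idx,h in((np.r_[0:18,22:40],.023),(st,.0195)):
        q=np.vstack([np.c_[xy[idx],0*idx],np.c_[xy[idx],0*idx+h]])
        hull=cv2.convexHull((proj(cam,q)*ss).astype(np.float32))
        cv2.fillPoly(m,[np.round(hull).astype(np.int32)],255)
    return cv2.resize(m,(640,480),interpolation=cv2.INTER_AREA)/255.
def redmask(cam,im,p,r=.17):
    hsv=cv2.cvtColor(im,cv2.COLOR_RGB2HSV)
    red=((hsv[...,0]<8)|(hsv[...,0]>172))&(hsv[...,1]>140)&(hsv[...,2]>40)
    n,l=cv2.connectedComponents(red.astype(np.uint8))
    c,s=proj(cam,[[p[0],p[1],.01]])[0],None
    best=max(range(1,n),key=lambda k:(l==k).sum()*(np.hypot(*(np.argwhere(l==k).mean(0)[::-1]-c))<30))
    m=(l==best).astype(np.uint8)
    cs,_=cv2.findContours(m,cv2.RETR_EXTERNAL,cv2.CHAIN_APPROX_NONE)
    cv2.drawContours(m,cs,-1,1,-1); return m.astype(float)
def fithead(cams,p0):
    ms={c:redmask(c,cams[c],p0) for c in cams}
    f=lambda p:1-np.mean([np.minimum(ms[c],sil(c,p)).sum()/np.maximum(ms[c],sil(c,p)).sum() for c in ms])
    r=min((minimize(f,[p0[0],p0[1],p0[2]+d],method='Nelder-Mead',options=dict(initial_simplex=np.array([p0[0],p0[1],p0[2]+d])+np.array([[0,0,0],[.015,0,0],[0,.015,0],[0,0,.15]]),xatol=1e-4,fatol=1e-5)) for d in(-.2,.2)),key=lambda r:r.fun)
    return r.x,1-r.fun
E
python3 - <<'E'
from h import *
np.set_printoptions(precision=4,suppress=True)
I={c:cv2.imread(f'pics/{c}0.png')[:,:,::-1].copy() for c in('scene','side')}
a=toworld('scene',(215,302),.01)[:2]; b=toworld('scene',(268,270),.01)[:2]
y0=np.arctan2(*(b-a)[::-1])
p,i=fithead(I,[.552,-.178,y0]); print('head',p,np.degrees(p[2]),'iou',i)
for c in I: print(c,fithead({c:I[c]},p))
q,i2=fithead(I,[.369,-.370,np.radians(-120)]); print('small',q,i2)
# press fit from marks of both cameras
pts={'press':(0,0,0),'rail_mouth':(-.119,0,0),'end_stop':(.075,0,0),'latch_pivot':(-.141,.097,.012),'horn':(0,0,.075)}
ob=[]
for c in I:
    ctrl.capture(c)
    for t,X in pts.items():
        r=ctrl.mark_of(t,c)
        if r: ob.append((c,t,X,np.array(r[0]['position'])))
res=lambda w:np.concatenate([proj(c,np.r_[T(w,X[:2]),X[2]])[0]-u for c,t,X,u in ob])
s=least_squares(res,[.6,.228,1.48],loss='soft_l1'); w=s.x
print('press',w,np.degrees(w[2])); 
for (c,t,_,_),e in zip(ob,res(w).reshape(-1,2)): print(c,t,e)
np.save('press.npy',w);np.save('head.npy',p)
def draw(c,im):
    im=im[:,:,::-1].copy()
    def poly(pp,xy,z,col): cv2.polylines(im,[np.round(proj(c,np.c_[T(pp,xy),np.full(len(xy),z)])*16).astype(np.int32)],True,col,1,cv2.LINE_AA,4)
    poly(p,OUT,.023,(0,255,0))
    for sg in(1,-1): poly(w,np.array([(-85,73*sg),(75,73*sg),(75,93*sg),(-85,93*sg)])/1e3,.018,(0,255,255))
    poly(w,np.array([(-68,-64),(68,-64),(68,64),(-68,64)])/1e3,.075,(255,255,0))
    poly(w,np.array([(120,-130),(120,130)])/1e3,.07,(255,0,255))
    poly(w,np.array([(-163,79),(-119,79),(-119,115),(-163,115)])/1e3,.005,(255,0,0))
    return im
A=draw('scene',I['scene'])[130:330,200:500]; B=draw('side',I['side'])[150:350,170:470]
cv2.imwrite('pics/ov.png',cv2.resize(np.vstack([A,B]),None,fx=2,fy=2,interpolation=cv2.INTER_CUBIC)[:800])
cv2.imwrite('pics/ov.png',cv2.resize(np.vstack([A,B]),None,fx=1.5,fy=1.5,interpolation=cv2.INTER_CUBIC))
E
```

```text
head [ 0.5477 -0.1812  1.7183] 98.45102772600487 iou 0.5738055734820097
scene (array([ 0.5453, -0.1781,  1.7152]), np.float64(0.19162786051956182))
side (array([ 0.5477, -0.1825,  1.7106]), np.float64(0.9565539127867987))Traceback (most recent call last):
  File "<stdin>", line 8, in <module>
  File "h.py", line 42, in fithead
    r=min((minimize(f,[p0[0],p0[1],p0[2]+d],method='Nelder-Mead',options=dict(initial_simplex=np.array([p0[0],p0[1],p0[2]+d])+np.array([[0,0,0],[.015,0,0],[0,.015,0],[0,0,.15]]),xatol=1e-4,fatol=1e-5)) for d in(-.2,.2)),key=lambda r:r.fun)
  File "h.py", line 42, in <genexpr>
    r=min((minimize(f,[p0[0],p0[1],p0[2]+d],method='Nelder-Mead',options=dict(initial_simplex=np.array([p0[0],p0[1],p0[2]+d])+np.array([[0,0,0],[.015,0,0],[0,.015,0],[0,0,.15]]),xatol=1e-4,fatol=1e-5)) for d in(-.2,.2)),key=lambda r:r.fun)
           ~~~~~~~~^^^^^^^^^^^^^^^^^^^^^^^^^^^^^^^^^^^^^^^^^^^^^^^^^^^^^^^^^^^^^^^^^^^^^^^^^^^^^^^^^^^^^^^^^^^^^^^^^^^^^^^^^^^^^^^^^^^^^^^^^^^^^^^^^^^^^^^^^^^^^^^^^^^^^^^^^^^^^^^^^^^^^^^^^^^^^^^^^^^^^^
    res = _minimize_neldermead(fun, x0, args, callback, bounds=bounds,
                               **options)
    fxe = func(xe)
    fx = function(np.copy(x), *(wrapper_args + args))
  File "h.py", line 41, in <lambda>
    f=lambda p:1-np.mean([np.minimum(ms[c],sil(c,p)).sum()/np.maximum(ms[c],sil(c,p)).sum() for c in ms])
                                                                            ~~~^^^^^
  File "h.py", line 27, in sil
    hull=cv2.convexHull((proj(cam,q)*ss).astype(np.float32))
                         ~~~~^^^^^^^
  File "h.py", line 9, in proj
    m=ctrl.camera_model(cam);K,R,t=[np.array(m[k]) for k in('mtx','R','t')]
ValueError: time passes only in moves, steps and waits
```

```bash
python3 - <<'E'
s=open('h.py').read()
s=s.replace("m=ctrl.camera_model(cam);","m=cm(cam);").replace("def save","import functools\n@functools.lru_cache\ndef cm(cam): return ctrl.camera_model(cam)\ndef save")
s=s.replace("    n,l=cv2.conn","    red=cv2.morphologyEx(red.astype(np.uint8),cv2.MORPH_CLOSE,np.ones((7,7),np.uint8))>0\n    n,l=cv2.conn").replace("(hsv[...,2]>40)","(hsv[...,2]>15)")
open('h.py','w').write(s)
E
cat > m.py <<'E'
from h import *
np.set_printoptions(precision=4,suppress=True)
I={c:cv2.imread(f'pics/{c}0.png')[:,:,::-1].copy() for c in('scene','side')}
p,i=fithead(I,[.5477,-.1825,1.71]); print('head',p,np.degrees(p[2]),'iou',i)
for c in I: print(c,fithead({c:I[c]},p))
pts={'press':(0,0,0),'rail_mouth':(-.119,0,0),'end_stop':(.075,0,0),'latch_pivot':(-.141,.097,.012),'horn':(0,0,.075)}
ob=[]
for c in I:
    ctrl.capture(c)
    for t,X in pts.items():
        r=ctrl.mark_of(t,c)
        if r: ob.append((c,t,X,np.array(r[0]['position'])))
print(ctrl.observe()['time_s'])
res=lambda w:np.concatenate([proj(c,np.r_[T(w,X[:2]),X[2]])[0]-u for c,t,X,u in ob])
s=least_squares(res,[.6,.228,1.48],loss='soft_l1'); w=s.x
print('press',w,np.degrees(w[2])); 
for (c,t,_,_),e in zip(ob,res(w).reshape(-1,2)): print(c,t,e)
np.save('press.npy',w);np.save('head.npy',p)
def draw(c,im):
    im=cv2.resize(im[:,:,::-1],None,fx=3,fy=3,interpolation=cv2.INTER_CUBIC)
    def poly(pp,xy,z,col): cv2.polylines(im,[np.round((proj(c,np.c_[T(pp,xy),np.full(len(xy),z)])+.5)*48-8).astype(np.int32)],True,col,1,cv2.LINE_AA,4)
    poly(p,OUT,.023,(0,255,0))
    for sg in(1,-1): poly(w,np.array([(-85,73*sg),(75,73*sg),(75,93*sg),(-85,93*sg)])/1e3,.018,(0,255,255))
    poly(w,np.array([(-68,-64),(68,-64),(68,64),(-68,64)])/1e3,.075,(255,255,0))
    poly(w,np.array([(120,-130),(120,130)])/1e3,.07,(255,0,255))
    poly(w,np.array([(-163,79),(-119,79),(-119,115),(-163,115)])/1e3,.005,(255,0,0))
    return im
A=draw('scene',I['scene'])[480:480+460,580:1380]; B=draw('side',I['side'])[450:1050,500:1300]
cv2.imwrite('pics/ovA.png',A[:600]);cv2.imwrite('pics/ovB.png',B)
E
python3 m.py
```

```text
head [ 0.5474 -0.1811  1.7203] 98.56789314595602 iou 0.6176410523849547
scene (array([ 0.5463, -0.1785,  1.7091]), np.float64(0.2804360669368583))
side (array([ 0.5481, -0.1821,  1.714 ]), np.float64(0.9585171881447382))
1.7
press [0.6019 0.2341 1.5163] 86.87651690767993
scene press [ 1.2936 -0.4259]
scene rail_mouth [-0.3927  0.2448]
scene end_stop [-2.497   2.1265]
scene latch_pivot [-1.0178 -0.343 ]
scene horn [-0.5243 -0.5238]
side press [-2.7919 -0.6329]
side rail_mouth [-1.3539 -1.1902]
side end_stop [ 0.2861 -2.5648]
side latch_pivot [ 0.63   -1.2591]
side horn [0.9066 1.6807]
```

View pics/ovA.png

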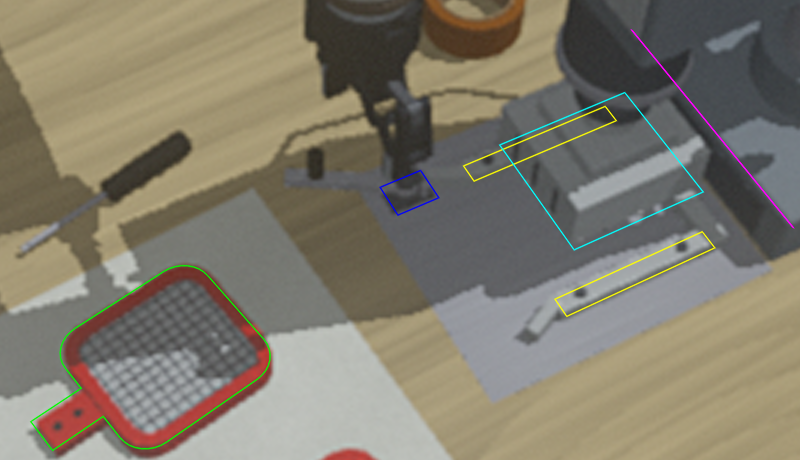

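View pics/ovB.png

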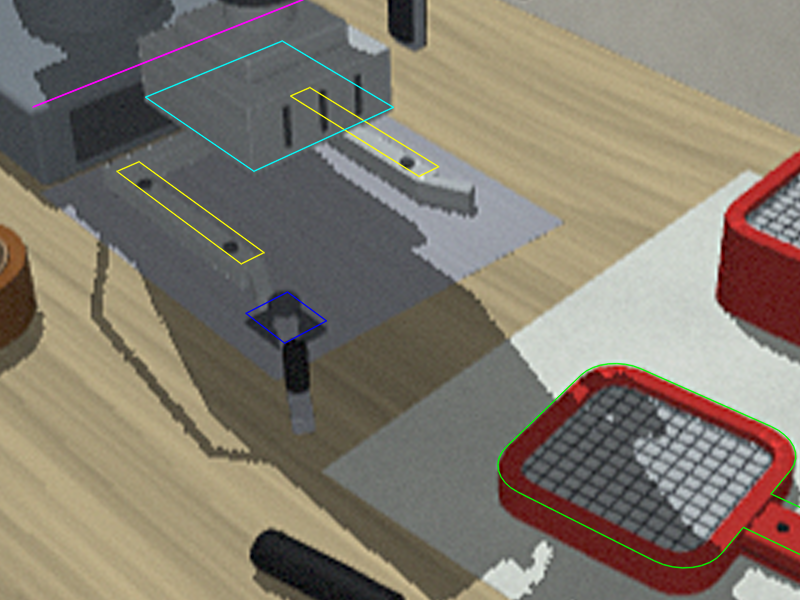

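The green outline fits the middle head at scene (250,282), so it is the right size: IoU 0.96 in the side camera. The press overlay is 2–3 mm off sideways, so I'll refine it with the rail holes. In crop A they are at (487,160), (580,293) and (683,243); in crop B at (231,246), (407,162) and (145,183).

```bash
cat > g.py <<'E'
from h import *
np.set_printoptions(precision=4,suppress=True)
w=np.load('press.npy')
P={'scene':[(487,160),(580,293),(683,243)],'side':[(231,246),(407,162),(145,183)]}
o={'scene':(580,480),'side':(500,450)}
def inv(w,x): c,s=np.cos(w[2]),np.sin(w[2]); return (x[:2]-w[:2])@np.array([[c,-s],[s,c]])
H={}
for c in P:
    H[c]=[toworld(c,((u+o[c][0])/3-.33,(v+o[c][1])/3-.33),.018)[:2] for u,v in P[c]]
    for x in H[c]: print(c,x,inv(w,x)*1e3)
# solve: holes (a,+83),(a,-83),(b,-83)/(b,+83), x offset taken from marks
def r(q):
    p=[q[0],q[1],q[2]];a,b=q[3],q[4]
    m=[(a,.083),(a,-.083),(b,-.083)],[(a,.083),(a,-.083),(b,.083)]
    e=[T(p,[mm])[0]-x for c,M in zip(('scene','side'),m) for mm,x in zip(M,H[c])]
    return np.concatenate(e+[[(a+.0)*0, (q[1]-w[1])*1e-1]])
s=least_squares(r,[*w,-.07,.05]);print(s.x,np.degrees(s.x[2]),s.fun*1e3)
print('head side-cam vs press')
h=np.load('head.npy')
E
python3 g.py
```

```text
scene [0.5105 0.1776] [-61.433   88.2227]
scene [0.6768 0.1685] [-61.3897 -78.3597]
scene [0.6805 0.2819] [ 52.024  -75.9026]
side [0.5128 0.1755] [-63.359   85.7959]
side [0.6774 0.1654] [-64.5192 -79.0979]
side [0.5184 0.2851] [46.3421 86.1443]
[ 0.5972  0.2341  1.5254 -0.0624  0.0494] 87.39846383895605 [ 0.9882 -2.0551  0.4798 -0.5563  1.831  -2.1881 -1.3301  0.0003 -0.0868
  2.6088 -1.8822  2.1904 -0.      0.    ]
head side-cam vs press
```

Emit:
play_rows(commands=[-0.0017,-0.0414,-0.018,0,0,1.2,-0.0017,-0.0414,-0.018,0,0,1.2,-0.0017,-0.0414,-0.018,0,0,1.2,-0.0017,-0.0414,-0.018,0,0,1.2,-0.0017,-0.0414,-0.018,0,0,1.2,-0.0017,-0.0414,-0.018,0,0,1.2,-0.0018,-0.0416,-0.018,0,0,1.1,0,0,0,0,0,0,0,0,0,0,0,0], claw=0.0854)

```text
time_s: 2.6
position: [0.5625, -0.2904, 0.1046]
eef_rot: [0.997, 0.071, -0.0, -0.001]
contact_force: [-0.2, 1.1, -0.4]
finger_gap: 0.0854
```

```bash
cat > w.py <<'E'
from h import *
import sys
np.set_printoptions(precision=4,suppress=True)
c=sys.argv[1]; p=[float(a) for a in sys.argv[2:5]]; n=sys.argv[5]
o=ctrl.observe(); print(o['time_s'],o['position'],o['eef_rot'],o['contact_force'])
im=ctrl.capture(c); save(n,im)
if c=='side': print(fithead({c:im},p))
E
python3 w.py side .5475 -.181 1.715 s1
```

```text
2.6 [ 0.5625 -0.2904  0.1046] [ 0.9974  0.0714 -0.0004 -0.0007] [-0.2286  1.1451 -0.3688]
(array([ 0.548 , -0.1827,  1.7159]), np.float64(0.9458520851371539))
```

Emit:
play_rows(commands=[0.0004,0,-0.03,0,0,0,0,0,-0.03,0,0,0,0,0,-0.025,0,0,0,0,0,-0.014,0,0,0,0,0,0,0,0,0])

```text
time_s: 3.15
position: [0.5626, -0.288, 0.0048]
eef_rot: [0.997, 0.073, -0.001, -0.001]
contact_force: [0.3, -0.5, -0.2]
finger_gap: 0.0854
```

Emit:
play_rows(commands=[0,0,0,0,0,0,0,0,0,0,0,0,0,0,0,0,0,0,0,0,0,0,0,0,0,0,0,0,0,0,0,0,0,0,0,0], claw=0.03)

```text
time_s: 3.75
position: [0.5644, -0.2908, 0.0079]
eef_rot: [0.997, 0.072, 0.001, 0.001]
contact_force: [-0.6, 0.3, 6.4]
finger_gap: 0.0321
```

```bash
python3 w.py side .5475 -.181 1.715 s2
```

```text
3.75 [ 0.5644 -0.2908  0.0079] [0.9974 0.0723 0.001  0.0008] [-0.5742  0.2637  6.4122]
(array([ 0.5474, -0.1822,  1.7118]), np.float64(0.36435546894919457))
```

View pics/s2.png

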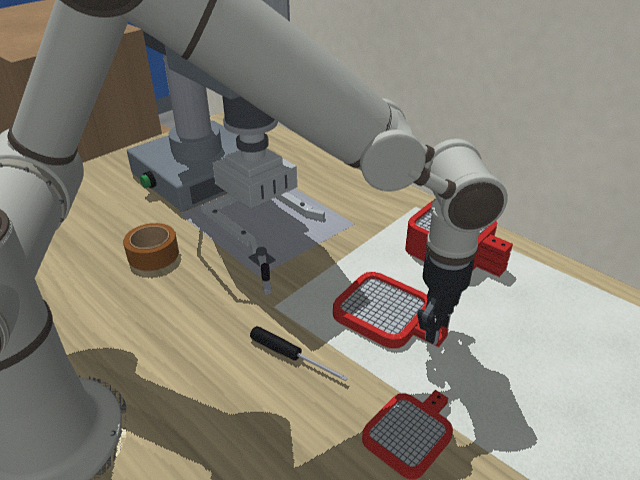

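Emit:
play_rows(commands=[0,0,0.002,0,0,0,0.0015,0.0155,0,0,0,-1.1,0.0015,0.0155,0,0,0,-1.1,0.0015,0.0155,0,0,0,-1.1,0.0015,0.0155,0,0,0,-1.1,0.0015,0.0155,0,0,0,-1.1,0.0015,0.0155,0,0,0,-1.1,0.0015,0.0155,0,0,0,-1.1,0.0015,0.0155,0,0,0,-1.1,0.0015,0.0155,0,0,0,-1.1,0.0015,0.0155,0,0,0,-1.1,0,0,0,0,0,0])

```text
time_s: 5.0
position: [0.5783, -0.1333, 0.0081]
eef_rot: [1.0, -0.023, -0.0, -0.0]
contact_force: [0.4, 0.5, -0.3]
finger_gap: 0.0324
```

```bash
python3 w.py side .584 -.026 1.52 s3
```

```text
5.0 [ 0.5783 -0.1333  0.0081] [ 0.9997 -0.0227 -0.0002 -0.0004] [ 0.4283  0.4763 -0.3439]
(array([ 0.5808, -0.0244,  1.4914]), np.float64(0.3106928454388689))
```

View pics/s3.png

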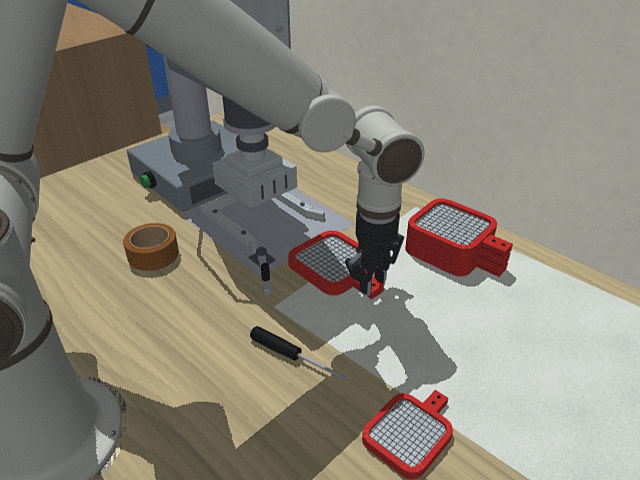

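Emit:
play_rows(commands=[0.001,0.0125,0,0,0,0,0.001,0.0125,0,0,0,0,0.0008,0.0125,0,0,0,0,0.0008,0.0125,0,0,0,0,0.0008,0.0125,0,0,0,0,0.0006,0.0125,0,0,0,0,0.0006,0.0125,0,0,0,0,0.0005,0.0095,0,0,0,0,0,0,0,0,0,0])

```text
time_s: 5.95
position: [0.5844, -0.0364, 0.0082]
eef_rot: [1.0, -0.023, -0.0, -0.0]
contact_force: [-0.2, 0.6, -0.2]
finger_gap: 0.0325
```

Run:
```python
from h import *
o=ctrl.observe(); print(o['position'],o['contact_force'],o['torque'],o['time_s'])
for c in('scene','side'):
    im=ctrl.capture(c); save(c+'4',im)
a=cv2.imread('pics/scene4.png')[130:330,230:480];b=cv2.imread('pics/side4.png')[150:350,180:430]
cv2.imwrite('pics/c4.png',cv2.resize(np.vstack([a,b]),None,fx=1.5,fy=1.5) if 0 else cv2.resize(np.hstack([a,b]),(800,320),interpolation=cv2.INTER_CUBIC))
```

```text
[ 0.58437243 -0.03644921  0.00818247] [-0.22888484  0.59696456 -0.23603781] [-0.02245796 -0.03050057  0.04442723] 5.95
```

View pics/c4.png

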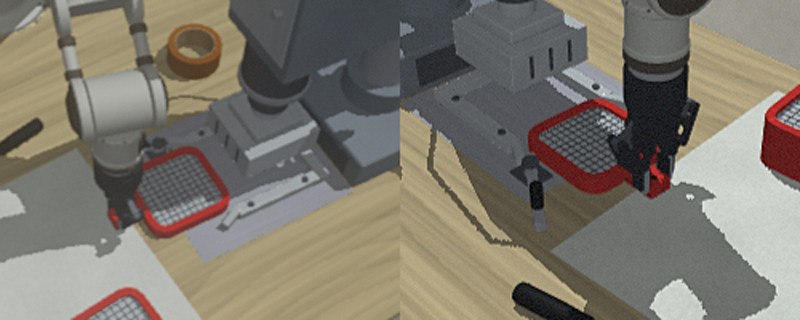

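The head is centred at the mouth and the contact force is near zero. I'll go on in slowly.

Emit:
play_rows(commands=[0.0005,0.01,0,0,0,0,0.0005,0.01,0,0,0,0,0.0005,0.01,0,0,0,0,0,0,0,0,0,0])

```text
time_s: 6.45
position: [0.5859, -0.0064, 0.0082]
eef_rot: [1.0, -0.023, -0.0, -0.0]
contact_force: [-0.4, 0.7, -0.7]
finger_gap: 0.0323
```

Emit:
play_rows(commands=[0.0004,0.008,0,0,0,0,0.0004,0.008,0,0,0,0,0.0003,0.007,0,0,0,0,0,0,0,0,0,0])

```text
time_s: 6.85
position: [0.587, 0.0161, 0.0082]
eef_rot: [1.0, -0.023, -0.0, -0.0]
contact_force: [-0.5, -0.4, -0.5]
finger_gap: 0.0322
```

Emit:
play_rows(commands=[0.0004,0.008,0,0,0,0,0.0004,0.008,0,0,0,0,0.0003,0.007,0,0,0,0,0,0,0,0,0,0])

```text
time_s: 7.25
position: [0.5881, 0.0392, 0.0082]
eef_rot: [1.0, -0.023, -0.0, -0.0]
contact_force: [0.6, 0.5, -0.0]
finger_gap: 0.0324
```

Emit:
play_rows(commands=[0.0004,0.008,0,0,0,0,0.0004,0.008,0,0,0,0,0.0003,0.006,0,0,0,0,0,0,0,0,0,0])

```text
time_s: 7.65
position: [0.5892, 0.061, 0.0083]
eef_rot: [1.0, -0.023, -0.0, -0.0]
contact_force: [-0.5, -0.2, -1.1]
finger_gap: 0.0325
```

Emit:
play_rows(commands=[0.0004,0.008,0,0,0,0,0.0004,0.008,0,0,0,0,0,0,0,0,0,0])

```text
time_s: 7.95
position: [0.59, 0.0771, 0.0083]
eef_rot: [1.0, -0.023, 0.0, -0.0]
contact_force: [0.1, 0.9, -1.0]
finger_gap: 0.0327
```

Run:
```python
from h import *
for c in('scene','side'):
    im=ctrl.capture(c); save(c+'5',im)
a=cv2.imread('pics/scene5.png')[130:330,230:480];b=cv2.imread('pics/side5.png')[130:330,180:430]
cv2.imwrite('pics/c5.png',cv2.resize(np.hstack([a,b]),(800,320),interpolation=cv2.INTER_CUBIC))
```

```text
(no output)
```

View pics/c5.png

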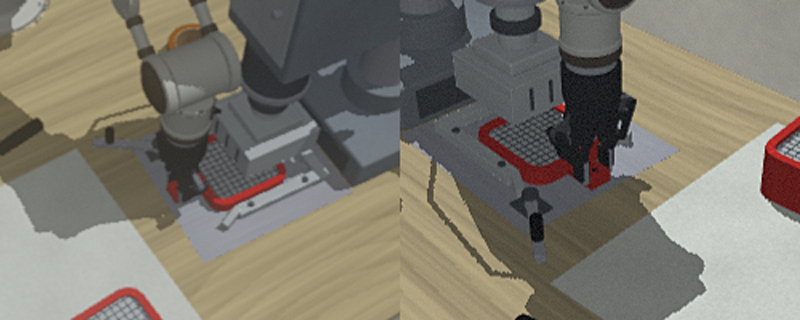

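Emit:
play_rows(commands=[0,0,0,0,0,0,0,0,0,0,0,0,0,0,0,0,0,0,0,0,0.01,0,0,0,0,0,0.015,0,0,0,0,0,0.015,0,0,0,0,0,0,0,0,0], claw=0.06)

```text
time_s: 8.75
position: [0.5929, 0.0758, 0.0523]
eef_rot: [1.0, -0.024, 0.003, 0.0]
contact_force: [-0.6, -0.4, 0.1]
finger_gap: 0.06
```

Emit:
play_rows(commands=[-0.0006,-0.015,0,5,0,0,-0.0006,-0.015,0,5,0,0,-0.0006,-0.015,0,5,0,0,0,0,0,5,0,0,0,0,0,0,0,0,0,0,0,0,0,0], claw=0.0)

```text
time_s: 9.35
position: [0.5882, 0.0308, 0.0482]
eef_rot: [0.985, -0.024, -0.004, -0.173]
contact_force: [0.0, 0.0, 0.2]
finger_gap: -0.0
```

Run:
```python
from h import *
o=ctrl.observe(); print(o['position'],o['eef_rot'],o['contact_force'],o['joint_pos'],o['finger_gap'])
for c in('scene','side'):
    im=ctrl.capture(c); save(c+'6',im)
a=cv2.imread('pics/scene6.png')[130:330,230:480];b=cv2.imread('pics/side6.png')[130:330,180:430]
cv2.imwrite('pics/c6.png',cv2.resize(np.hstack([a,b]),(800,320),interpolation=cv2.INTER_CUBIC))
```

```text
[0.5881821  0.03075972 0.04820119] [ 0.98466314 -0.02362129 -0.00426353 -0.17280726] [0.04693264 0.02769774 0.24920378] [-0.3275238   0.43665637  1.6845766   0.35907561  1.16118842 -0.44720293] -4.1243559676801816e-05
```

View pics/c6.png

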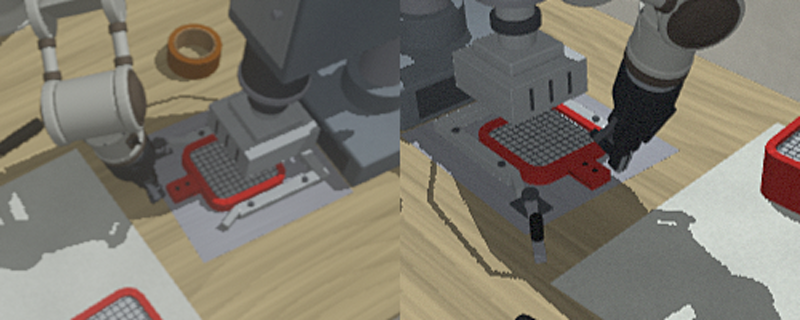

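The tool is tilted away from the horn, and the head lies straight in the rails with its stub free. I'll lower the tool and push on the stub end.

Emit:
play_rows(commands=[0.0005,0,-0.02,0,0,0,0,0,-0.017,0,0,0,0,0,0,0,0,0])

```text
time_s: 9.75
position: [0.5863, 0.0327, 0.0086]
eef_rot: [0.984, -0.023, -0.007, -0.174]
contact_force: [-0.8, 0.4, 0.4]
finger_gap: -0.0005
```

Emit:
play_rows(commands=[0.0004,0.008,0,0,0,0,0.0004,0.008,0,0,0,0,0.0004,0.008,0,0,0,0,0.0004,0.008,0,0,0,0,0,0,0,0,0,0])

```text
time_s: 10.25
position: [0.5905, 0.0643, 0.0117]
eef_rot: [0.985, -0.022, -0.004, -0.174]
contact_force: [0.6, -0.3, -0.5]
finger_gap: -0.0003
```

Emit:
play_rows(commands=[0.0004,0.007,0,0,0,0,0.0004,0.007,0,0,0,0,0.0002,0.004,0,0,0,0,0,0,0,0,0,0])

```text
time_s: 10.65
position: [0.5913, 0.0817, 0.0113]
eef_rot: [0.985, -0.023, -0.004, -0.174]
contact_force: [-0.2, 0.3, 0.3]
finger_gap: 0.0002
```

```bash
cat > f.py <<'E'
from h import *
import sys
n=sys.argv[1]
o=ctrl.observe(); print(o['position'],o['contact_force'],o['joint_pos'],o['time_s'])
for c in('scene','side'):
    im=ctrl.capture(c); save(c+n,im)
a=cv2.imread(f'pics/scene{n}.png')[130:330,230:480];b=cv2.imread(f'pics/side{n}.png')[130:330,180:430]
cv2.imwrite(f'pics/c{n}.png',cv2.resize(np.hstack([a,b]),(800,320),interpolation=cv2.INTER_CUBIC))
E
python3 f.py 7
```

```text
[0.5912741  0.08168644 0.01129738] [-0.19907939  0.26767454  0.32303466] [-0.24266126  0.49608658  1.69102808  0.38733494  1.07504062 -0.40279125] 10.65
```

View pics/c7.png

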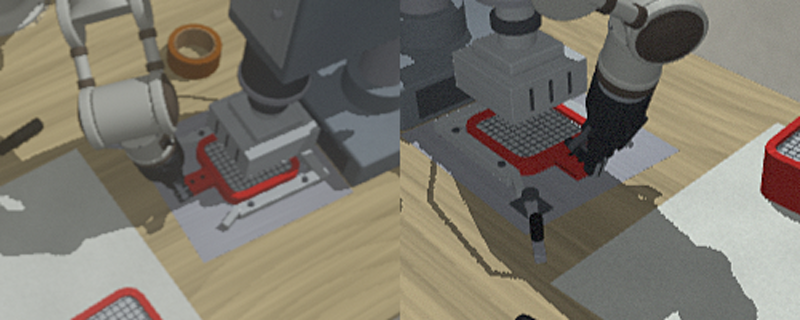

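Emit:
play_rows(commands=[0.0002,0.004,0,0,0,0,0.0002,0.004,0,0,0,0,0,0,0,0,0,0])

```text
time_s: 11.05
position: [0.5916, 0.0896, 0.0112]
eef_rot: [0.985, -0.023, -0.004, -0.174]
contact_force: [-0.8, 0.4, 0.2]
finger_gap: -0.0001
```

Emit:
play_rows(commands=[0.0001,0.002,0,0,0,0,0.0001,0.002,0,0,0,0,0,0,0,0,0,0])

```text
time_s: 11.35
position: [0.5919, 0.0933, 0.0113]
eef_rot: [0.985, -0.023, -0.004, -0.174]
contact_force: [-0.3, -0.0, -0.8]
finger_gap: 0.0002
```

Emit:
play_rows(commands=[0.0001,0.002,0,0,0,0,0.0001,0.002,0,0,0,0,0,0,0,0,0,0])

```text
time_s: 11.65
position: [0.5922, 0.0957, 0.0113]
eef_rot: [0.985, -0.023, -0.004, -0.172]
contact_force: [-2.3, -6.7, 0.9]
finger_gap: 0.0002
```

Emit:
play_rows(commands=[0,0.0015,0,0,0,0,0,0,0,0,0,0])

```text
time_s: 11.85
position: [0.5923, 0.0959, 0.0113]
eef_rot: [0.985, -0.023, -0.004, -0.171]
contact_force: [-4.9, -11.8, 2.1]
finger_gap: 0.0
```

```bash
python3 f.py 8
python3 - <<'E'
from h import *
r=ctrl.mark_of('head','side');print([(x['p'],x['position'],toworld('side',x['position'],0)) for x in r])
r=ctrl.mark_of('latch_knob','side');print([(x['p'],x['position'],toworld('side',x['position'],.04)) for x in r])
E
```

```text
[0.59229543 0.09586552 0.01126435] [ -4.87549646 -11.78850344   2.05690483] [-0.21601212  0.49630576  1.68944744  0.3862847   1.06563391 -0.37719316] 11.85
[(0.68, [405.8, 438.9], array([ 0.36768387, -0.37755732,  0.        ])), (0.63, [257.4, 212.4], array([0.59825641, 0.23229314, 0.        ])), (0.19, [261.1, 256.5], array([0.49777582, 0.10100402, 0.        ]))]
[(0.75, [264.6, 271.4], array([0.44202583, 0.02122476, 0.04      ]))]
```

View pics/c8.png

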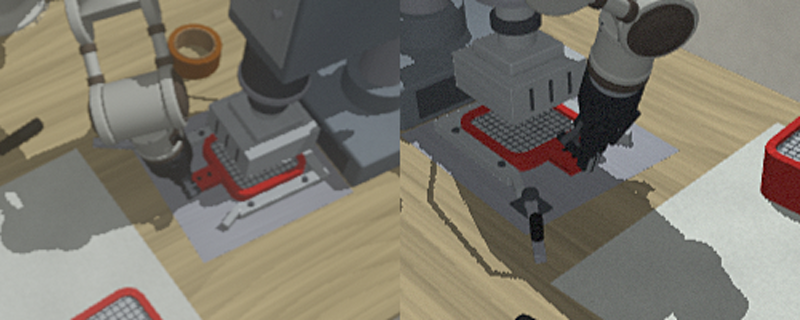

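The push met a hard stop at −12 N and the head mark is at (0.598, 0.232), which matches home. Next I'll retreat and go round to the outer side of the knob.

Emit:
play_rows(commands=[0,-0.02,0,0,0,0,0,-0.021,0,0,0,0,0,0,0.03,0,0,0,0,0,0.03,0,0,0,0,0,0.03,-5,0,0,-0.035,0,0,-5,0,0,-0.035,0,0,-5,0,0,-0.035,0,0,-5,0,0,-0.035,0,0,0,0,0,-0.037,0,0,0,0,0,0,0,0,0,0,0,0,0,0,0,0,0], claw=0.0)

```text
time_s: 13.25
position: [0.415, 0.0577, 0.1015]
eef_rot: [1.0, -0.024, 0.001, -0.0]
contact_force: [1.3, -0.7, 0.4]
finger_gap: -0.0
```

```bash
python3 f.py 9
python3 - <<'E'
from h import *
for c in ('scene','side'):
  for t,z in(('latch_knob',.04),('latch_pivot',.012),('head',0)):
    print(c,t,[(round(x['p'],2),toworld(c,x['position'],z)) for x in ctrl.mark_of(t,c)[:2]])
E
```

```text
[0.41503183 0.05774857 0.10147998] [ 1.25672743 -0.6982779   0.42098476] [-1.52236289e-01 -1.08882087e-01  2.14272548e+00  4.38689208e-04
  1.10676118e+00 -1.05237963e-01] 13.25
scene latch_knob [(0.58, array([0.44709129, 0.02654774, 0.04      ])), (0.29, array([0.37071695, 0.24347803, 0.04      ]))]
scene latch_pivot [(0.87, array([0.49335631, 0.10110825, 0.012     ]))]
scene head [(0.85, array([ 0.36752142, -0.36738376,  0.        ])), (0.7, array([0.59531499, 0.23078946, 0.        ]))]
side latch_knob [(0.71, array([0.44923158, 0.02319824, 0.04      ]))]
side latch_pivot [(0.74, array([0.49923372, 0.10405589, 0.012     ])), (0.24, array([ 0.34771161, -0.16197381,  0.012     ]))]
side head [(0.81, array([ 0.36944423, -0.37342229,  0.        ])), (0.67, array([0.59011476, 0.22013826, 0.        ]))]
```

View pics/c9.png

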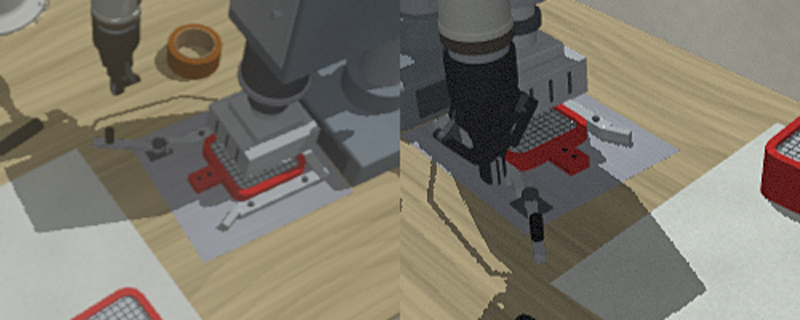

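Emit:
play_rows(commands=[0,0,-0.035,0,0,0,0,0,-0.035,0,0,0,0.009,-0.009,0,0,0,0,0.0095,-0.0113,0,0,0,0,0.0113,-0.0095,0,0,0,0,0.0129,-0.0074,0,0,0,0,0,0,0,0,0,0])

```text
time_s: 14.35
position: [0.462, 0.0181, 0.0338]
eef_rot: [1.0, -0.024, 0.003, 0.001]
contact_force: [-0.0, -0.1, 0.2]
finger_gap: 0.0
```

Emit:
play_rows(commands=[0.0139,-0.0051,0,0,0,0,0.0146,-0.0026,0,0,0,0,0.0148,0,0,0,0,0,0.0146,0.0026,0,0,0,0,0,0,0,0,0,0])

```text
time_s: 14.85
position: [0.5181, 0.0147, 0.0328]
eef_rot: [1.0, -0.023, 0.002, 0.0]
contact_force: [0.5, 0.5, 0.7]
finger_gap: 0.0001
```

```bash
python3 f.py 10
python3 - <<'E'
from h import *
for c in ('scene','side'):
  for t,z in(('latch_knob',.04),):
    print(c,t,[(round(x['p'],2),toworld(c,x['position'],z)) for x in ctrl.mark_of(t,c)[:2]])
E
```

```text
[0.51811245 0.01470678 0.032784  ] [0.54167681 0.47588742 0.66398201] [-2.05023408e-01  2.65888928e-01  1.90368033e+00 -7.42302703e-05
  9.68525600e-01 -1.58048516e-01] 14.85
scene latch_knob [(0.68, array([0.54846096, 0.0190738 , 0.04      ]))]
side latch_knob [(0.44, array([ 0.76640469, -0.18252357,  0.04      ]))]
```

The knob mark has moved to (0.548, 0.019), about 305°, so the finger is carrying it. I have no picture views left and will go on by numbers.

Emit:
play_rows(commands=[0.0139,0.0051,0,0,0,0,0.0129,0.0074,0,0,0,0,0.0113,0.0095,0,0,0,0,0.0095,0.0113,0,0,0,0,0,0,0,0,0,0])

```text
time_s: 15.55
position: [0.5637, 0.0492, 0.0315]
eef_rot: [1.0, -0.023, 0.0, -0.0]
contact_force: [0.6, 0.5, 0.5]
finger_gap: 0.0001
```

Emit:
play_rows(commands=[0.0037,0.0065,0,0,0,0,0.003,0.006,0,0,0,0,0,0,0,0,0,0])

```text
time_s: 15.85
position: [0.5702, 0.0614, 0.0314]
eef_rot: [1.0, -0.023, 0.0, -0.0]
contact_force: [-0.5, -0.8, 0.1]
finger_gap: -0.0004
```

Emit:
play_rows(commands=[0.0005,0.003,0,0,0,0,0,0.003,0,0,0,0,0,0,0,0,0,0])

```text
time_s: 16.15
position: [0.5706, 0.0673, 0.0314]
eef_rot: [1.0, -0.023, 0.0, -0.0]
contact_force: [-0.0, -0.5, 0.6]
finger_gap: 0.0004
```

```bash
cat > k.py <<'E'
from h import *
o=ctrl.observe(); print(o['position'],o['contact_force'],o['time_s'])
for c in ('scene','side'):
  save(c+'_%d'%(o['time_s']*100),ctrl.capture(c))
  for t,z in(('latch_knob',.04),('latch_pivot',.012),('head',0)):
    print(c,t,[(round(x['p'],2),x['position'],toworld(c,x['position'],z).round(4)) for x in ctrl.mark_of(t,c)[:2]])
E
python3 k.py
```

```text
[0.57063315 0.06725275 0.03142677] [-0.00774934 -0.50656081  0.58278614] 16.15
scene latch_knob [(0.7, [353.4, 244.9], array([0.6097, 0.1042, 0.04  ])), (0.55, [343.6, 240.2], array([0.5838, 0.0895, 0.04  ]))]
scene latch_pivot []
scene head [(0.93, [155.1, 261.4], array([ 0.3647, -0.3723,  0.    ])), (0.63, [389.4, 231.6], array([0.6035, 0.234 , 0.    ]))]
side latch_knob [(0.68, [293.9, 229.6], array([0.5739, 0.081 , 0.04  ]))]
side latch_pivot [(0.97, [259.7, 253.7], array([0.4925, 0.098 , 0.012 ]))]
side head [(0.81, [256.2, 212.2], array([0.5968, 0.2349, 0.    ])), (0.76, [406.0, 438.9], array([ 0.3679, -0.3778,  0.    ]))]
```

Emit:
play_rows(commands=[0,0.002,0,0,0,0,0,0.002,0,0,0,0,0,0,0,0,0,0])

```text
time_s: 16.85
position: [0.5707, 0.0712, 0.0314]
eef_rot: [1.0, -0.023, 0.0, 0.0]
contact_force: [-0.5, -0.6, 0.5]
finger_gap: 0.0001
```

Emit:
play_rows(commands=[0,0.0015,0,0,0,0,0,0.0015,0,0,0,0,0,0,0,0,0,0])

```text
time_s: 17.15
position: [0.5707, 0.0716, 0.0314]
eef_rot: [1.0, -0.023, -0.0, 0.002]
contact_force: [-1.0, -10.7, 1.6]
finger_gap: -0.0003
```

Emit:
play_rows(commands=[0,0.0015,0,0,0,0,0,0,0,0,0,0])

```text
time_s: 17.35
position: [0.5708, 0.0718, 0.0314]
eef_rot: [1.0, -0.023, -0.0, 0.003]
contact_force: [-1.2, -14.7, 1.0]
finger_gap: -0.0001
```

Hard stop at about −15 N, with the knob near its predicted shut place. I'll retreat and verify.

Emit:
play_rows(commands=[0,-0.015,0,0,0,0,0,-0.02,0,0,0,0,0,0,0.04,0,0,0,0,0,0.04,0,0,0,0,-0.03,0.03,0,0,0,-0.02,-0.04,0.02,0,0,0,-0.02,-0.04,0.02,0,0,0,-0.02,-0.04,0.02,0,0,0,-0.02,-0.04,0,0,0,0,0,0,0,0,0,0,0,0,0,0,0,0])

```text
time_s: 18.45
position: [0.4902, -0.15, 0.2012]
eef_rot: [1.0, -0.025, 0.0, -0.001]
contact_force: [0.3, -0.4, -0.0]
finger_gap: 0.0003
```

```bash
python3 k.py
cat > v.py <<'E'
from h import *
import glob,os
np.set_printoptions(precision=4,suppress=True)
W=np.array([.597,.2335,1.524])
for c in('scene','side'):
    im=ctrl.capture(c); hsv=cv2.cvtColor(im,cv2.COLOR_RGB2HSV)
    red=((hsv[...,0]<8)|(hsv[...,0]>172))&(hsv[...,1]>140)&(hsv[...,2]>25)
    # sample the stub's top along its middle line: last red = stub end
    for y in(-.010,0,.010):
        xs=np.arange(-.16,-.09,.0005); X=np.c_[T(W,np.c_[xs,0*xs+y]),0*xs+.0195]
        uv=proj(c,X).round().astype(int); r=red[uv[:,1],uv[:,0]]
        print(c,'stub top first red at press x',xs[r][0] if r.any() else None)
    for x in(-.085,-.10,-.112):
        ys=np.arange(-.04,.04,.0005); X=np.c_[T(W,np.c_[0*ys+x,ys]),0*ys+.0195]
        uv=proj(c,X).round().astype(int); r=red[uv[:,1],uv[:,0]]
        print(c,'stub y range at',x,ys[r][[0,-1]] if r.any() else None)
E
python3 v.py
```

```text
[ 0.49024203 -0.1499761   0.20122481] [ 0.2586626  -0.41002886 -0.00278821] 18.45
scene latch_knob [(0.69, [343.3, 238.6], array([0.579 , 0.0916, 0.04  ]))]
scene latch_pivot [(0.62, [327.8, 215.8], array([0.4757, 0.1065, 0.012 ]))]
scene head [(0.91, [159.7, 261.7], array([ 0.3718, -0.3619,  0.    ])), (0.56, [390.0, 228.4], array([0.5954, 0.2419, 0.    ]))]
side latch_knob [(0.8, [295.0, 226.5], array([0.5831, 0.0875, 0.04  ]))]
side latch_pivot [(0.57, [260.6, 257.5], array([0.4857, 0.0871, 0.012 ]))]
side head [(0.68, [258.1, 214.5], array([0.5938, 0.2245, 0.    ]))]
scene stub top first red at press x -0.12749999999999997
scene stub top first red at press x -0.12799999999999997
scene stub top first red at press x -0.12499999999999997
scene stub y range at -0.085 [-0.021   0.0155]
scene stub y range at -0.1 [-0.022  0.016]
scene stub y range at -0.112 [-0.021   0.0145]
side stub top first red at press x -0.13349999999999998
side stub top first red at press x -0.11899999999999997
side stub top first red at press x -0.12949999999999998
side stub y range at -0.085 [-0.04    0.0395]
side stub y range at -0.1 [-0.0275  0.0315]
side stub y range at -0.112 [-0.003  0.033]
```

Run:
```python
from h import *
np.set_printoptions(precision=2,suppress=True)
for W in ([.597,.2335,1.524],):
  for c in('scene','side'):
    im=ctrl.capture(c)
    r=ctrl.trace('latch_knob',c); m=r[0]['pixels']
    v=cv2.cvtColor(im,cv2.COLOR_RGB2GRAY)
    print(c,'knob',[x['position'] for x in ctrl.mark_of('latch_knob',c)[:1]])
    k=[x['position'] for x in ctrl.mark_of('latch_knob',c)[:1]][0]
    u,w=int(k[0]),int(k[1]); d=np.argwhere(v[w-14:w+15,u-14:u+15]<45).mean(0)[::-1]+[u-14,w-14]; print(' dark centroid',d, toworld(c,d,.0375))
    for q in(0,.05,.1,.2,.3):
        a=np.radians(270)-q; X=T(W,[[-.141+.085*np.cos(a),.097+.085*np.sin(a)]])[0]
        print(' q',q,proj(c,np.r_[X,.04])[0],X*1000)
```

```text
scene knob [[342.2, 239.0]]
 dark centroid [344. 237.] [0.57 0.1  0.04]
 q 0 [343.7 238.2] [578.42  93.22]
 q 0.05 [342.32 238.77] [578.11  88.98]
 q 0.1 [340.9  239.29] [577.6   84.76]
 q 0.2 [337.96 240.14] [575.93  76.43]
 q 0.3 [334.92 240.74] [573.45  68.3 ]
side knob [[292.2, 228.5]]
 dark centroid [289.29 226.7 ] [0.58 0.1  0.04]
 q 0 [291.51 226.32] [578.42  93.22]
 q 0.05 [292.77 227.2 ] [578.11  88.98]
 q 0.1 [293.97 228.12] [577.6   84.76]
 q 0.2 [296.11 230.08] [575.93  76.43]
 q 0.3 [297.92 232.18] [573.45  68.3 ]
```

```bash
python3 -c "
from workcell import ctrl
print(ctrl.job_done())"
```

```text
the job is handed in; nothing more can be done
None
```

The press is loaded: the head is home against the end stop, the latch is shut behind its stub, and I handed the job in at about 19 s. The hand-in reports no verdict.

**What I did:** I gripped the 150 x 140 head by its stub and slid it flat to about 46 mm short of home. I finished by pushing on the stub end with closed, tilted fingers. After that I swung the latch by its knob and moved the arm clear.

**Head:**
- It met a hard stop at about 12 N.
- The scene camera puts the stub end at press x of about −0.125 to −0.128 m; home is −0.125 m.
- The side camera's stub readings were noisy (−0.119 to −0.134 m).
- The head-centre marks scattered by about 1 cm around home. The firm evidence is the hard stop and the scene reading.

**Latch:**
- It met a hard stop at about 15 N.
- The knob marks fit a latch angle of about 0 to 0.06 rad, within the 0.1 rad allowed.

**Not checked:**
- I used all 12 picture views before the latch was shut, so its final state was checked by numbers only.
- I did not measure the stack, the tape or the screwdriver again. The planned paths kept clear of them.
- The force readings never showed unexpected contact, and the arm was planned to stay clear of the horn.

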